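Fit the tube block on the bench shaker

TASK

Get the bench shaker ready for tubes: press the release key on its side console so that the clear hood springs open, then take the aluminium tube block by its handle and lower it onto the round and the diamond locating pin of the shaker's table until it sits fully home, flat on the table, without forcing it. Let go of the block, leave the hood open and leave the other things on the bench where they are.

Things in the scene. Friction and masses are not known exactly. Their poses are not given: they have to be found in the camera images.
- shaker: Bench shaker, white case 141 (x) x 260 mm (y), fixed on the bench. Origin on the bench under its table's middle position; x to its back, y to its left, z up. Case x = -63 to 78, y = -98 to 162 mm, 42 mm high; left of y = 98 the console, 32 mm high. (Over the bench a shelf begins 0.60 m ahead of the robot, underside 0.475 m up; from 0.56 m on, on the left, hooks and a hanging tube from 0.41 m up.)
- table_mid (a point): Middle position of the shaker's aluminium table (90 x 158 mm), on its top face, 50 mm above the bench, over the shaker's origin; axes as the shaker's. The table stands where its orbit drive last stopped: up to 6 mm off this point either way in x, and also in y, never turned. This offset is not reported. The drive holds it (gives way above about 45 N).
- round_pin_mid (a point): Tip of the table's round steel locating pin, 14 mm diameter, 15 mm high over the table, when the table stands at its middle position (the pins shift with the table, up to 6 mm in x and y, unreported): 62 mm left (+y) of the table's middle, on its middle line. Its top 2 mm taper in to 12.4 mm diameter.
- diamond_pin_mid (a point): The same for the diamond locating pin, 62 mm right (-y) of the table's middle: 14 mm high, 11 mm wide in x, 7.6 mm in y; its top 2 mm taper to 0.86 of that.
- key_top (a point): Middle of the top face of the release key, black, 44 (x) x 20 mm (y), standing 8 mm out of the console to the left of the hood: 25 mm in front of the shaker's origin, 137 mm to its left, 48 mm beside the hood's side. Pressed straight down: 5 mm travel, 1.5 N to start, 4.5 N at its stop; from about 3 mm on it draws the catch (steel hook 28 mm beside it, at the hood, 13 mm higher) off the hood.
- block: Aluminium tube block, about 0.65 kg, loose on the bench: base plate 86 (x) x 150 (y) x 12 mm, on it a 98 mm wide well block up to 26 mm height with 16 wells, and a handle. Origin: centre of the underside, z up. On the table its x and y lie along the shaker's, the wider hole to the left; it fits only this way. Seated, its underside lies on the table's top; off the pins it stands 14 to 15 mm higher.
- left_hole (a point): Centre, at the underside, of the block's left locating hole (for the round pin): 15.6 mm diameter, straight through the 12 mm base plate outside the well block, no lead-in, at x = 0, y = 62 mm of the block. Seated, the pin stands 3 mm out of it.
- right_hole (a point): The same for the right hole (for the diamond pin): 12.6 mm round, at x = 0, y = -62 mm of the block; seated, the pin stands 2 mm out of it.
- handle (a point): Centre of the block's steel handle bar, 48 mm above the underside: 76 mm long along the block's x, 14 mm thick in y, 14 mm high, its two posts at the ends, 15 mm free between bar and well block. To be gripped across y.
- lid (a joint): Angle in rad of the clear hood over the table: 0 closed and caught (x = -55 to 55, y = -89 to 89 mm of the shaker, top 110 mm above the bench); released, it springs up and back by itself in under a second to its stop at 1.75 and stays there. Hinge line along y at x = 63, z = 44 mm; open, it stands behind x = 60 mm, up to 165 mm above the bench.
- pen: Marker pen lying on the bench, 129 x 16 mm. Origin under its middle. To be left alone.
- tape: Roll of tape, 45 mm diameter, 25 mm high. Origin under its middle. To be left alone.
- bench_timer: Bench timer, 62 x 64 x 20 mm. Origin under its middle. To be left alone.
- mouse: Black computer mouse, 106 x 60 x 40 mm. Origin under its middle. To be left alone.
- jar: Specimen jar with screw lid, 66 mm diameter, 59 mm high. Origin under its middle. To be left alone.
- slides: Flat slide case, 76 x 87 x 18 mm. Origin under its middle. To be left alone.

How it is judged:
By the outcome, as a careful person would: the job done as asked, in the order asked, and still so for the second after the job is handed in, with the robot touching nothing.
It also fails if it takes over 72 s, if anything falls off the work surface, if the arm or the gripper's body presses on something with over 40 N, if the wrist force passes 120 N, or if a joint passes its speed limit or range.

ROBOT

A 6-joint arm with a two-finger parallel gripper is mounted at the origin on a cart in front of the work surface, level with it; the furniture and walls round the work are solid. World frame = base frame: x ahead of the robot, y to its left, z up, the work surface at z = 0. Lengths are in mm, angles in rad, forces in N, time in s.
With the tool pointing down it reaches from about 300 to 775 mm from the base axis. Payload 14.6 kg.
Tool frame: the origin (TCP) lies between the finger pads; the fingertips stand manip.tip_reach ahead of it and the grasp point (between the pads) lies 5 mm behind it (manip.tip_reach is the distance from the TCP to the fingertips, in mm); z points along the fingers, y is the line along which they close (so a half turn about z gives the same grasp; the last joint's range is limited). The gripper opens to 94 mm and grips with 3 to 60 N. Pads are 16 mm wide; open, the fingers measure 119 mm over their backs; the gripper's body (75 mm by 177 mm) begins 78 mm behind the grasp point.
Start: joints at [1.155, 0.3, 1.521, -0, 1.321, -0.067], TCP at [187.971, 516.872, 192.546] pointing down, gripper open.
Joint ranges: [-3.03, 3.03], [-0.79, 2.21], [0.23, 2.52], [-1.04, 4.18], [0, 3.07], [-2.55, 2.55]. Speed limits (rad/s): [2.22, 2.22, 2.57, 3.14, 3.14, 3.14].

INTERFACE

Orientations are given as [roll, pitch, yaw] about the fixed x, y, z axes, in that order (R = Rz(yaw) Ry(pitch) Rx(roll)).
In Python, from cell import manip gives the robot as it stands. The module is installed in compiled form; this text tells all that it offers.
- The arm moves only by the shell command python3 -m creep 'ROWS' [FORCE]. ROWS is JSON, a list of rows, each a list of 3 entries, a list of its own where there are three numbers: the opening, from -1 (shut) to 1 (fully open), then the shift along the tool's x, y, z in cm, then the turn about the tool's z in units of 5 degrees (1.0 is 5 degrees). In form: [[grip, [tx, ty, tz], roll], ...]. A call has 1 to 12 rows; each row is the pose to reach, as a shift and turn from the pose commanded when the call began, along the tool's axes at that moment; what a row does not reach only later rows make up. A row lasts 1/10 s, in which the tool goes at most 50 mm and 8.59 degrees, less where a joint would pass 70% of its speed; a pose out of reach is approached as far as the arm can. A call with a gripper value outside its range is refused whole. The fingers move at their own pace and stop on an object; FORCE is the grip in N (left out, the last holds). Time passes only in rows, so rows that repeat a pose let the fingers close. It gives the time, the measured TCP pose, the force, the opening and the grip force at its end, in the units of the state.
- manip.read_state(): the state, without advancing time (a new reading comes with each control period).
- manip.camera(name): name is "side" or "top" or "wrist"; returns the picture (384x512x3 uint8, red, green, blue); there is no depth.
- manip.camera_params(name): a dict with "fovy" (degrees; the focal length in pixels is half the picture's height over the tangent of half this angle, whatever the lens; pixels are square), "cx", "cy" (the principal point, pixels), "origin" and "attitude" of the camera in the world. Camera axes: x right, y down, z forward; pixel columns grow to the right and rows downward; lengths in mm; the calibration is good to about 2 mm. The wrist camera is an equidistant fisheye: a pixel r from the principal point sees the ray r / f radians off the axis. A picture is of the moment at which its call begins: read the wrist's pose just before it. camera_params takes no time and is no camera call; for the wrist camera it gives the pose at the moment of the call.
- manip.sign_off(): hands the job in; it is judged then, once.
The state is a dict: "clock": time; "joints": joint angles; "qd": joint speeds; "effort": joint torques, N m; "eef_pos": TCP position; "eef_rot": TCP orientation; "wrist_force": force on the tool from outside, world axes, zero at the start; "moment": the same for the moment, N m; "finger_gap": finger opening in mm; "finger_force": force on a finger pad.
Only numpy, scipy, OpenCV 4.12 (cv2) and the standard library are available. Lean on these libraries where they do the work, as an engineer would, in place of code of your own. Each camera call takes 0.05 s, during which the arm holds its last target. There are 200 camera calls.

## Working session

There is one attempt and no reset: what is moved stays moved. The work goes in short steps, Python scripts to look and compute and a shell command to move; the robot and the scene stay as the last step left them, time stands still between calls to the robot, and variables do not carry over. Pictures are saved under pics/ and viewed, at most 10 in all, crops included, and the job is handed in when it is done.

```bash
mkdir -p pics; ls; cat > h.py <<'E'
import numpy as np, cv2
from cell import manip
from scipy.spatial.transform import Rotation as R
def snap(n,fn=None):
    p=manip.camera_params(n); im=manip.camera(n)
    if fn: cv2.imwrite('pics/'+fn,im[:,:,::-1])
    return p,im
def rot(a):
    a=np.array(a,float)
    return a if a.shape==(3,3) else R.from_euler('xyz',a).as_matrix()
def ray(p,n,u,v):
    f=192/np.tan(np.radians(p['fovy'])/2); x=np.array([u-p['cx'],v-p['cy']],float)
    if n=='wrist':
        r=np.hypot(*x); t=r/f; d=np.r_[x/max(r,1e-9)*np.sin(t),np.cos(t)]
    else: d=np.r_[x/f,1]; d/=np.linalg.norm(d)
    return np.array(p['origin'],float),rot(p['attitude'])@d
def onz(p,n,u,v,z):
    o,d=ray(p,n,u,v); return o+d*(z-o[2])/d[2]
def proj(p,n,X):
    f=192/np.tan(np.radians(p['fovy'])/2); c=rot(p['attitude']).T@(np.array(X,float)-p['origin'])
    if n=='wrist':
        t=np.arctan2(np.hypot(c[0],c[1]),c[2]); return np.array([p['cx'],p['cy']])+f*t*c[:2]/max(np.hypot(c[0],c[1]),1e-9)
    return np.array([p['cx'],p['cy']])+f*c[:2]/c[2]
def cross(rs):
    A=0;b=0
    for o,d in rs:
        M=np.eye(3)-np.outer(d,d); A=A+M; b=b+M@o
    X=np.linalg.solve(A,b); return X,[float(np.linalg.norm((np.eye(3)-np.outer(d,d))@(X-o))) for o,d in rs]
E
python3 - <<'E'
from h import *
s=manip.read_state(); print(s); print(manip.tip_reach)
ims=[]
for n in('top','side','wrist'):
    p,im=snap(n,n+'0.png'); print(n,p)
a=[cv2.imread('pics/%s0.png'%n) for n in('top','side')]
E
```

```text
pics
{'clock': 0.0, 'joints': array([ 1.15543605e+00,  3.00470440e-01,  1.52160414e+00,  3.83544355e-06,
        1.32067722e+00, -6.65946538e-02]), 'qd': array([ 0.00141523,  0.00024358,  0.00254652, -0.00046698, -0.00014934,
       -0.00109924]), 'effort': array([-2.99466432e-03, -5.31803441e+01, -3.52725613e+01,  7.07658869e-02,
        2.45872897e-02, -1.16443448e-04]), 'eef_pos': array([187.84103868, 516.62956462, 191.97694049]), 'eef_rot': array([-3.14043632e+00, -8.08430263e-05,  2.79282603e+00]), 'wrist_force': array([-0.09476333,  0.62070223, -0.51898864]), 'moment': array([-0.0017931 , -0.08657085,  0.00719622]), 'finger_force': 0.0, 'finger_gap': 93.91622885425802}
14.0
top {'fovy': 44.76444084546049, 'cx': 255.93193231755717, 'cy': 190.3336525165232, 'origin': array([-148.89073797, -296.77237658, 1735.75958171]), 'attitude': array([-2.73230064,  0.00623154, -1.25285653])}
side {'fovy': 49.392326882923705, 'cx': 253.6742401260088, 'cy': 195.2032751347335, 'origin': array([ 344.26308548, 1164.43620465,  739.73277388]), 'attitude': array([-2.05507243, -0.01441517, -2.99751349])}
wrist {'fovy': 65.70646984690485, 'cx': 256.6396005835467, 'cy': 189.31891443018154, 'origin': array([123.15489731, 540.14504457, 384.5080638 ]), 'attitude': array([2.90030667e+00, 9.29888565e-04, 1.22217575e+00])}
```

View pics/top0.png

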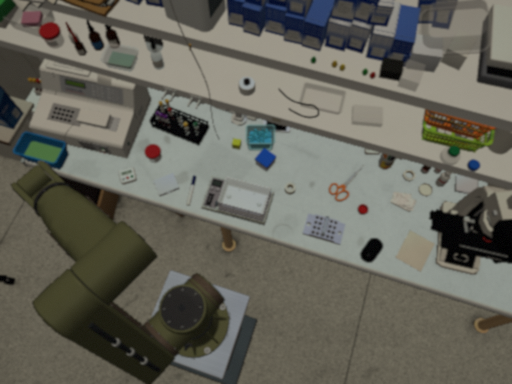

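View pics/side0.png

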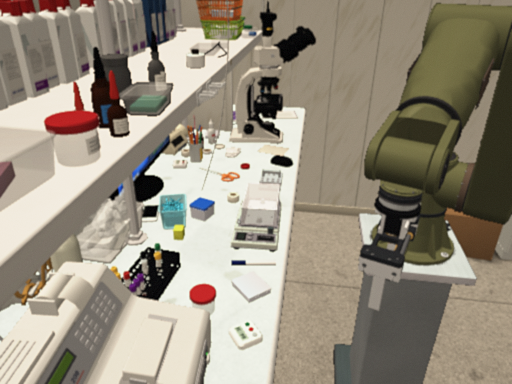

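The top view shows the shaker around (237,199) with its console on the left (215,195), the block at (324,229) and the pen at (192,188). I'll zoom in on both views.

```bash
python3 - <<'E'
from h import *
a=cv2.imread('pics/top0.png')[165:255,190:350]; b=cv2.imread('pics/side0.png')[160:255,220:300]
A=cv2.resize(a,None,fx=5,fy=5,interpolation=cv2.INTER_CUBIC); cv2.imwrite('pics/c1.png',A)
B=cv2.resize(b,None,fx=6,fy=6,interpolation=cv2.INTER_CUBIC); cv2.imwrite('pics/c2.png',B)
p=manip.camera_params('top')
for u,v in[(205,207),(267,221),(215,178),(272,193),(324,229)]: print(u,v,onz(p,'top',u,v,30))
E
```

```text
205 207 [420.77816227 112.62704289  30.        ]
267 221 [ 440.86383765 -136.66450492   30.        ]
215 178 [550.97676973 118.7018141   30.        ]
272 193 [ 559.4902056  -119.73024126   30.        ]
324 229 [ 477.85077552 -354.91667239   30.        ]
```

View pics/c1.png

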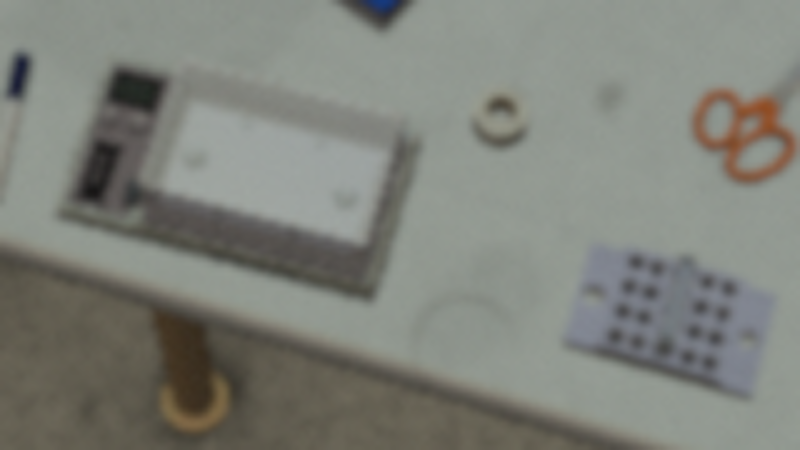

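View pics/c2.png

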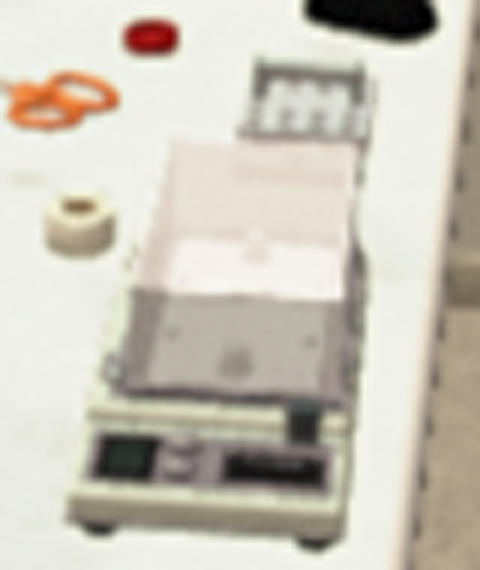

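Both crops show the hood closed. In c1 the key is at crop (102,170), i.e. top (210.4,199). In c2 it is at (275,465), i.e. side (265.8,237.5). The block's holes are at top (309,223.6) and (339.6,232.6). The tape roll sits right of the shaker and the pen left of it.

```bash
python3 - <<'E'
from h import *
pt=manip.camera_params('top');ps=manip.camera_params('side')
def X(t,s): return cross([ray(pt,'top',190+t[0]/5-.4,165+t[1]/5-.4),ray(ps,'side',220+s[0]/6-.4,160+s[1]/6-.4)])
print('key',X((102,170),(275,465)),'disp',X((135,88),(125,455)))
for t,z in[((62,215),32),((372,298),42),((418,140),42),((110,66),32)]: print(onz(pt,'top',190+t[0]/5-.4,165+t[1]/5-.4,z))
L=onz(pt,'top',309-.4+.0,223.6-.4,12);Rr=onz(pt,'top',339.6-.4,232.6-.4,12);d=L-Rr
print(L,Rr,np.linalg.norm(d),'blockyaw',np.degrees(np.arctan2(-d[0],d[1])),(L+Rr)/2)
E
```

```text
key (array([454.43674232, 104.71327722,  37.72773894]), [3.0005306045105558, 3.000530604510373]) disp (array([530.86179762, 104.86920745,  35.29405971]), [2.326303869633098, 2.326303869633267])
[414.08923567 122.45033066  32.        ]
[ 420.73618467 -130.79841267   42.        ]
[ 557.61593919 -124.96714335   42.        ]
[546.7399649  131.56778461  32.        ]
[ 488.87216752 -292.24361243   12.        ] [ 490.11287474 -414.81573134   12.        ] 122.57839813342693 blockyaw 0.5799431442086904 [ 489.49252113 -353.52967188   12.        ]
```

```bash
cat >> h.py <<'E'
def plan(x,y,z,yaw):
    s=manip.read_state(); Rm=rot(s['eef_rot']); d=Rm.T@(np.array([x,y,z])-s['eef_pos'])/10
    cur=np.degrees(np.arctan2(Rm[1,0],Rm[0,0])); t=((cur-yaw+180)%360-180)/5
    print('t=%.2f'%s['clock'],'pos',np.round(s['eef_pos'],1),'yaw %.1f'%cur,'| shift cm',np.round(d,2),'roll',round(t,2))
E
python3 -c "
from h import *
plan(450,108,200,92)"
```

```text
t=0.15 pos [187.9 516.7 192.1] yaw 160.0 | shift cm [-38.6  -29.45  -0.76] roll 13.6
```

```bash
python3 -m creep '[[-1,[-38.6,-29.5,-0.8],13.6],[-1,[-38.6,-29.5,-0.8],13.6],[-1,[-38.6,-29.5,-0.8],13.6],[-1,[-38.6,-29.5,-0.8],13.6],[-1,[-38.6,-29.5,-0.8],13.6],[-1,[-38.6,-29.5,-0.8],13.6],[-1,[-38.6,-29.5,-0.8],13.6],[-1,[-38.6,-29.5,-0.8],13.6],[-1,[-38.6,-29.5,-0.8],13.6],[-1,[-38.6,-29.5,-0.8],13.6],[-1,[-38.6,-29.5,-0.8],13.6],[-1,[-38.6,-29.5,-0.8],13.6]]'
python3 - <<'E'
from h import *
import json
p,im=snap('wrist','w1.png'); s=manip.read_state()
print(s['eef_pos'],s['eef_rot'],p['origin'],p['attitude'])
cv2.imwrite('pics/w1x.png',cv2.resize(cv2.imread('pics/w1.png'),None,fx=1.5,fy=1.5,interpolation=cv2.INTER_CUBIC))
for n,X in dict(key=(454,105,40)).items(): print(n,proj(p,'wrist',X))
E
```

```text
clock: 1.35
eef_pos: [449.8, 107.4, 200.2]
eef_rot: [-3.141, -0.0, 1.604]
wrist_force: [-0.1, -0.2, 0.4]
finger_gap: 1.9
finger_force: 0.0
[449.49204491 108.11388173 200.32045336] [-3.14097818e+00 -1.01029038e-04  1.60584816e+00] [447.82033121 176.24050736 392.7053184 ] [2.90007716e+00 1.19012584e-03 3.37718354e-02]
key [260.10265039 176.90537184]
```

View pics/w1x.png

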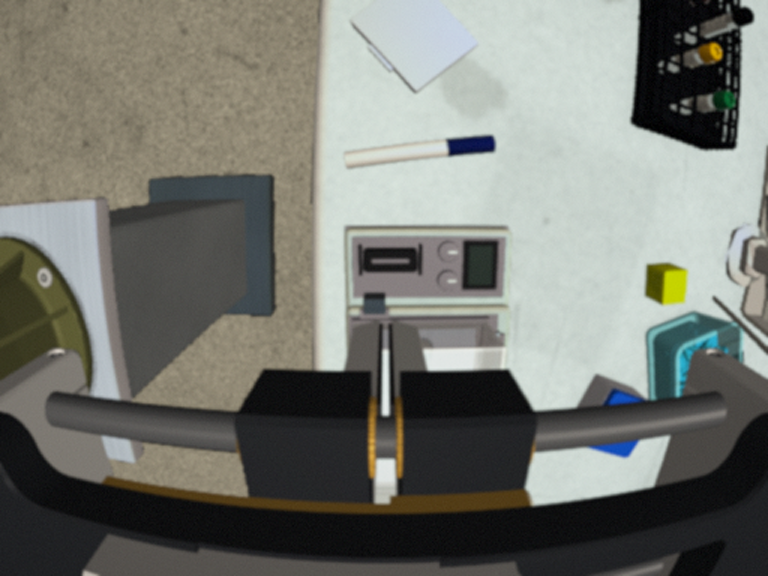

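The wrist view shows the key at (390,260) in the enlarged picture, i.e. raw (260,173). The console's left corners are at (347,228) and (508,229), and the catch hook is at (375,302).

```bash
python3 - <<'E'
from h import *
im=cv2.imread('pics/w1.png')
s=manip.read_state(); p=manip.camera_params('wrist')
g=im.max(2); r=g[155:195,235:290]; m=(r<45).astype('uint8')
n,l,st,c=cv2.connectedComponentsWithStats(m)
for i in range(1,n):
    if st[i,4]>20: print(st[i]+[235,155,0,0,0],c[i]+[235,155])
q=lambda u,v,z:onz(p,'wrist',(u+.5)/1.5-.5,(v+.5)/1.5-.5,z)
print('key',q(390,260.5,40),'ends',q(361,262,40),q(420,262,40))
print('console corners',q(347,228,32),q(508,229,32), q(347,303,32),q(510,303,32),'hook',q(375,302,53))
plan(450,108,200,92)
E
```

```text
[242 166  38  15 405] [260.13580247 172.8       ]
key [453.27513344 109.85497224  40.        ] ends [429.95553054 107.81493651  40.        ] [477.52374062 109.51896597  40.        ]
console corners [417.4207937  134.11278193  32.        ] [550.7292493  139.06757812  32.        ] [418.49883214  70.62807392  32.        ] [558.65571925  75.20260366  32.        ] hook [442.43355687  78.46644652  53.        ]
t=1.40 pos [449.5 108.1 200.3] yaw 92.0 | shift cm [-0.01  0.05  0.03] roll 0.0
```

```bash
python3 -c "
from h import *
plan(453.5,110.5,57,92)"
python3 -m creep '[[-1,[0.2,0.4,5],0],[-1,[0.2,0.4,10],0],[-1,[0.2,0.4,13],0],[-1,[0.2,0.4,14.3],0],[-1,[0.2,0.4,14.3],0]]'
python3 -m creep '[[-1,[0,0,0.3],0],[-1,[0,0,0.5],0],[-1,[0,0,0.6],0],[-1,[0,0,0.7],0],[-1,[0,0,0.7],0]]'
```

```text
t=1.40 pos [449.5 108.1 200.3] yaw 92.0 | shift cm [ 0.22  0.42 14.33] roll 0.0
clock: 1.9
eef_pos: [452.2, 110.9, 56.0]
eef_rot: [-3.138, 0.0, 1.608]
wrist_force: [0.5, 0.5, 0.1]
finger_gap: 0.7
finger_force: 0.0
clock: 2.4
eef_pos: [453.9, 109.9, 50.7]
eef_rot: [3.141, -0.0, 1.606]
wrist_force: [0.2, -0.4, 0.3]
finger_gap: 0.6
finger_force: 0.0
```

```bash
python3 -m creep '[[-1,[0,0,0.1],0],[-1,[0,0,0.2],0],[-1,[0,0,0.2],0]]'
python3 -m creep '[[-1,[0,0,0.1],0],[-1,[0,0,0.2],0],[-1,[0,0,0.2],0]]'
```

```text
clock: 2.7
eef_pos: [453.8, 109.8, 48.4]
eef_rot: [-3.141, 0.0, 1.606]
wrist_force: [-0.6, 0.1, 0.4]
finger_gap: 0.1
finger_force: 0.0
clock: 3.0
eef_pos: [453.8, 109.8, 46.4]
eef_rot: [-3.141, 0.0, 1.606]
wrist_force: [0.9, 0.3, -0.6]
finger_gap: 0.5
finger_force: 0.0
```

```bash
python3 - <<'E'
from h import *
p,im=snap('wrist','w2.png')
print(proj(p,'wrist',(453.5,110,40)), manip.read_state()['eef_pos'], p['origin'])
c=cv2.imread('pics/w2.png')[120:384,130:400]
cv2.imwrite('pics/w2x.png',cv2.resize(c,None,fx=2.2,fy=2.2,interpolation=cv2.INTER_CUBIC))
E
```

```text
[256.11044907 216.34764014] [453.80641865 109.84691267  46.47593599] [451.58499375 178.647299   238.84210573]
```

View pics/w2x.png

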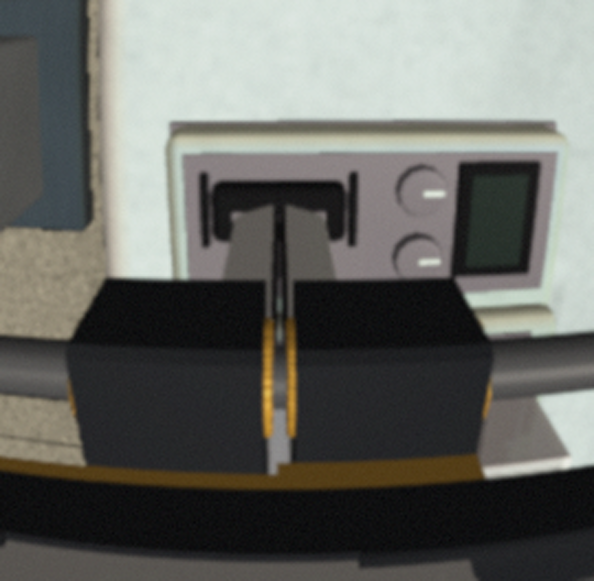

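The fingertips, at crop (280,207), stand over the middle of the key, which spans crop x 213–345 with its far edge at y 182. I'll work out the two heights.

```bash
python3 - <<'E'
from h import *
p=manip.camera_params('wrist')
for z in(26,32,38,44,50): print(z,proj(p,'wrist',(453.8,117.8,z)),'tip seen 257.3 214; keyfar y', proj(p,'wrist',(453.5,119.8,z)))
q=lambda u,v,z:onz(p,'wrist',130+(u+.5)/2.2-.5,120+(v+.5)/2.2-.5,z)
for z in(32,35,40): print(z,q(213,190,z),q(345,190,z),np.linalg.norm(q(213,190,z)-q(345,190,z)),q(280,182,z))
E
python3 -m creep '[[-1,[0,0,0.1],0],[-1,[0,0,0.2],0],[-1,[0,0,0.2],0]]'
python3 -m creep '[[-1,[0,0,0.1],0],[-1,[0,0,0.2],0],[-1,[0,0,0.2],0]]'
```

```text
26 [256.8726674  200.30132103] tip seen 257.3 214; keyfar y [256.5647871  197.70113103]
32 [256.87388305 202.57548949] tip seen 257.3 214; keyfar y [256.55772375 199.91139223]
38 [256.87515575 204.97435726] tip seen 257.3 214; keyfar y [256.55027294 202.24349631]
44 [256.8764893 207.5081302] tip seen 257.3 214; keyfar y [256.54240289 204.70749164]
50 [256.87788783 210.18811643] tip seen 257.3 214; keyfar y [256.53407838 207.3145233 ]
32 [431.764069   114.30337053  32.        ] [475.54678739 115.86027237  32.        ] 43.81039114452343 [453.88814313 117.89463641  32.        ]
35 [432.05172229 115.23633863  35.        ] [475.19965671 116.77066773  35.        ] 43.17520597201741 [453.85503042 118.77553653  35.        ]
40 [432.53114444 116.79128547  40.        ] [474.6211056  118.28799331  40.        ] 42.11656401784074 [453.79984257 120.24370339  40.        ]
clock: 3.35
eef_pos: [453.7, 109.8, 44.4]
eef_rot: [-3.141, 0.0, 1.606]
wrist_force: [-0.0, 0.4, 0.1]
finger_gap: 0.6
finger_force: 0.0
clock: 3.65
eef_pos: [453.8, 109.8, 42.4]
eef_rot: [-3.141, 0.0, 1.606]
wrist_force: [0.6, -0.4, 0.3]
finger_gap: 0.4
finger_force: 0.0
```

```bash
for i in 1; do python3 -m creep '[[-1,[0,0,0.1],0],[-1,[0,0,0.2],0],[-1,[0,0,0.3],0],[-1,[0,0,0.3],0]]'; done | grep -E 'eef_pos|wrist'
python3 -m creep '[[-1,[0,0,0.1],0],[-1,[0,0,0.2],0],[-1,[0,0,0.2],0]]' | grep -E 'eef_pos|wrist'
python3 -m creep '[[-1,[0,0,0.1],0],[-1,[0,0,0.2],0],[-1,[0,0,0.2],0]]' | grep -E 'eef_pos|wrist'
```

```text
eef_pos: [453.7, 109.8, 39.4]
wrist_force: [-0.3, -0.0, 0.4]
eef_pos: [453.8, 109.8, 37.4]
wrist_force: [-0.1, 0.7, 0.1]
eef_pos: [453.8, 109.8, 35.4]
wrist_force: [0.3, -0.3, -0.1]
```

```bash
python3 - <<'E'
from h import *
p,im=snap('side','side1.png'); p,iw=snap('wrist','w3.png')
c=cv2.imread('pics/side1.png')[130:265,200:330]; w=cv2.imread('pics/w3.png')[150:300,190:330]
cv2.imwrite('pics/m3.png',np.hstack([cv2.resize(c,(390,405),interpolation=cv2.INTER_CUBIC),cv2.resize(w,(378,405),interpolation=cv2.INTER_CUBIC)]))
E
```

```text
(no output)
```

View pics/m3.png

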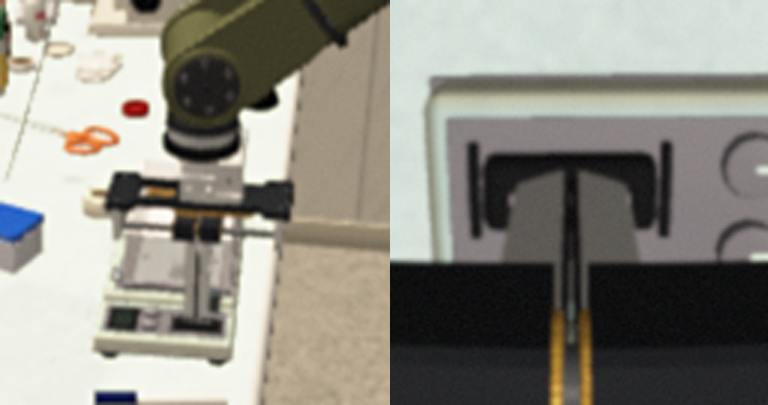

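The side view has the fingertip at crop (200,322), right over the key, with the hood still closed. In the wrist view the tip edge is at (572,170), just short of the key's far edge. Next, the tip's height from both.

```bash
python3 - <<'E'
from h import *
p=manip.camera_params('wrist');ps=manip.camera_params('side');s=manip.read_state()
print(s['eef_pos'],s['wrist_force'])
x,y,z=s['eef_pos']
for dz in(0,-7,-14,5,10): print(dz,'side',proj(ps,'side',(x,y+6,z+dz)),'wrist',proj(p,'wrist',(x,y+8,z+dz)),proj(p,'wrist',(x,y+4,z+dz)))
print('seen side 266.7 237.3 wrist 257.4 213')
q=lambda u,v,z:onz(p,'wrist',190+(u-390+.5)/2.7-.5,150+(v+.5)/2.7-.5,z)
for zz in(32,35,40): print(zz,q(484,200,zz),q(656,200,zz),q(572,155,zz))
E
```

```text
[453.8413558  109.84801761  35.54297152] [ 0.02060045 -0.92311351 -0.66877011]
0 side [264.26081432 239.33666776] wrist [256.88982407 208.54251833] [256.68118031 214.12335628]
-7 side [264.20017715 241.26946852] wrist [256.886738   205.53315231] [256.6848098  210.95414538]
-14 side [264.1398519  243.19232673] wrist [256.88382963 202.71102321] [256.68821115 207.97993177]
5 side [264.30431891 237.9499657 ] wrist [256.89214598 210.81690532] [256.67843561 216.51691319]
10 side [264.34798476 236.55812306] wrist [256.89457304 213.20377537] [256.67555369 219.02729737]
seen side 266.7 237.3 wrist 257.4 213
32 [431.4676613  104.59894501  32.        ] [476.34069439 106.19788855  32.        ] [453.98475448 117.78241881  32.        ]
35 [431.77610513 105.73260909  35.        ] [475.96223027 107.30707629  35.        ] [453.94851089 118.71427274  35.        ]
40 [432.29017818 107.62204921  40.        ] [475.33145673 109.15572254  40.        ] [453.88810489 120.26736263  40.        ]
```

```bash
for i in 1; do python3 -m creep '[[-1,[0,0,0.1],0],[-1,[0,0,0.2],0],[-1,[0,0,0.2],0]]'|grep -E 'eef_pos|wrist'
python3 -m creep '[[-1,[0,0,0.1],0],[-1,[0,0,0.2],0],[-1,[0,0,0.2],0]]'|grep -E 'eef_pos|wrist'
python3 -m creep '[[-1,[0,0,0.1],0],[-1,[0,0,0.2],0],[-1,[0,0,0.2],0]]'|grep -E 'eef_pos|wrist'; done
```

```text
eef_pos: [453.8, 109.8, 33.4]
wrist_force: [-0.1, 0.0, -0.0]
eef_pos: [453.8, 109.8, 31.4]
wrist_force: [-1.0, 0.5, -0.3]
eef_pos: [453.8, 109.8, 29.4]
wrist_force: [0.2, 0.5, 0.9]
```

```bash
for i in 1; do python3 -m creep '[[-1,[0,0,0.1],0],[-1,[0,0,0.2],0],[-1,[0,0,0.2],0]]'|grep -E 'eef_pos|wrist'
python3 -m creep '[[-1,[0,0,0.1],0],[-1,[0,0,0.1],0]]'|grep -E 'eef_pos|wrist'
python3 -m creep '[[-1,[0,0,0.1],0],[-1,[0,0,0.1],0]]'|grep -E 'eef_pos|wrist'; done
```

```text
eef_pos: [453.9, 109.9, 27.5]
wrist_force: [-0.1, 0.1, -0.6]
eef_pos: [453.9, 109.9, 26.6]
wrist_force: [-0.9, -0.4, 2.5]
eef_pos: [453.9, 109.9, 25.5]
wrist_force: [-0.2, 0.5, 2.4]
```

```bash
python3 -m creep '[[-1,[0,0,0.1],0],[-1,[0,0,0.2],0],[-1,[0,0,0.2],0]]'|grep -E 'eef_pos|wrist'
python3 -m creep '[[-1,[0,0,0.1],0],[-1,[0,0,0.1],0]]'|grep -E 'eef_pos|wrist'
python3 - <<'E'
from h import *
p,im=snap('side','side2.png'); a=cv2.imread('pics/side1.png').astype(int);b=cv2.imread('pics/side2.png').astype(int)
d=abs(a-b).max(2)>40; ys,xs=np.nonzero(d); print(d.sum(), xs.min() if len(xs) else 0, xs.max() if len(xs) else 0, ys.min() if len(xs) else 0, ys.max() if len(xs) else 0)
E
```

```text
eef_pos: [453.9, 109.9, 23.5]
wrist_force: [-1.1, 0.3, 3.6]
eef_pos: [453.9, 109.8, 22.5]
wrist_force: [-1.2, 0.1, 4.1]
3840 215 489 2 239
```

```bash
python3 -m creep '[[-1,[0,0,0.05],0],[-1,[0,0,0.05],0],[-1,[0,0,0.05],0],[-1,[0,0,0],0],[-1,[0,0,-2],0],[-1,[0,0,-6],0],[-1,[0,0,-11],0],[-1,[0,0,-16],0],[-1,[0,0,-17],0],[-1,[0,0,-17],0]]'|grep -E 'clock|eef_pos|wrist'
python3 - <<'E'
from h import *
p,im=snap('side','side3.png')
o=np.array([483.3,-26.5,0]);Rz=R.from_euler('z',2,degrees=True).as_matrix()
W=lambda v:o+Rz@np.array(v,float)
P=lambda v:proj(p,'side',W(v)).round()
print([P(v) for v in[(65,89,44),(75,89,165),(75,-89,165),(65,-89,44)]])
a=cv2.imread('pics/side0.png')[120:255,190:310];b=cv2.imread('pics/side3.png')[120:255,190:310]
cv2.imwrite('pics/m4.png',np.hstack([cv2.resize(a,None,fx=3.3,fy=3.3),cv2.resize(b,None,fx=3.3,fy=3.3)]))
E
```

```text
clock: 7.9
eef_pos: [454.4, 109.9, 193.6]
wrist_force: [-0.2, 0.8, -1.4]
[array([237., 225.]), array([234., 191.]), array([242., 167.]), array([245., 199.])]
```

View pics/m4.png

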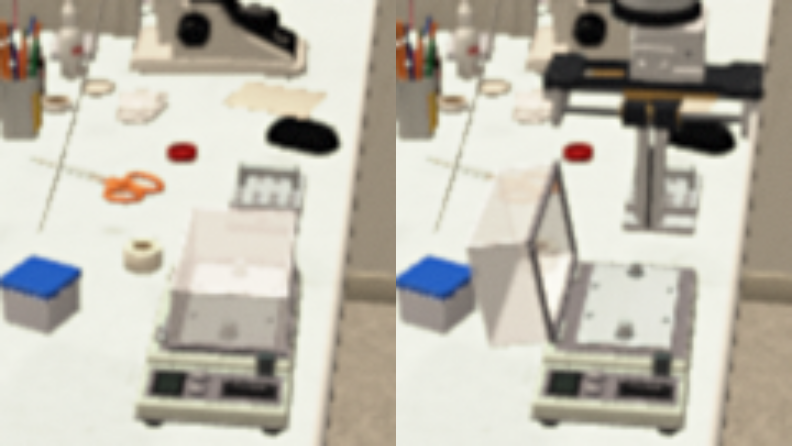

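The hood now stands open in the right-hand panel, and both pins show at (637,270) and (627,325). I'll turn the tool and measure the pins with the wrist camera from two places.

```bash
python3 - <<'E'
from h import *
ps=manip.camera_params('side')
for z in(170,180,190,200,206): print(z,proj(ps,'side',(454.4,117,z)))
print('seen 268.5,189.1'); plan(440,-26,205,2)
E
```

```text
170 [265.24835462 200.34299452]
180 [265.34402644 197.2641228 ]
190 [265.44044831 194.1611132 ]
200 [265.53762908 191.03368076]
206 [265.59630556 189.14537809]
seen 268.5,189.1
t=7.95 pos [453.6 109.8 191.8] yaw 92.0 | shift cm [-13.53  -1.84  -1.32] roll 18.0
```

```bash
python3 -m creep '[[1,[-13.5,-1.8,-1.3],18],[1,[-13.5,-1.8,-1.3],18],[1,[-13.5,-1.8,-1.3],18],[1,[-13.5,-1.8,-1.3],18],[1,[-13.5,-1.8,-1.3],18],[1,[-13.5,-1.8,-1.3],18],[1,[-13.5,-1.8,-1.3],18],[1,[-13.5,-1.8,-1.3],18],[1,[-13.5,-1.8,-1.3],18],[1,[-13.5,-1.8,-1.3],18],[1,[-13.5,-1.8,-1.3],18],[1,[-13.5,-1.8,-1.3],18]]'
python3 - <<'E'
from h import *
p,im=snap('wrist','w5.png')
o=np.array([483.3,-26.5,0]);Rz=R.from_euler('z',2,degrees=True).as_matrix()
for v in[(0,62,65),(0,-62,64),(0,0,50)]: print(v,o+Rz@v,proj(p,'wrist',o+Rz@np.array(v,float)))
s=manip.read_state();print(s['eef_pos'],s['eef_rot'],s['joints'])
print(proj(p,'wrist',(489.5,-353,48)))
cv2.imwrite('pics/w5x.png',cv2.resize(cv2.imread('pics/w5.png'),None,fx=1.5,fy=1.5,interpolation=cv2.INTER_CUBIC))
E
```

```text
clock: 9.15
eef_pos: [439.9, -25.6, 203.4]
eef_rot: [-3.141, 0.004, 0.034]
wrist_force: [-0.6, 0.4, 0.4]
finger_gap: 91.9
finger_force: 0.0
(0, 62, 65) [481.1362312   35.46223128  65.        ] [203.36878665 140.7245518 ]
(0, -62, 64) [485.4637688  -88.46223128  64.        ] [313.59012363 140.66984517]
(0, 0, 50) [483.3 -26.5  50. ] [258.54604805 139.13552278]
[439.99143525 -25.62887606 203.72853459] [-3.14102759e+00  3.06090390e-03  3.69066256e-02] [-1.41329930e-01  4.55406831e-02  1.79268179e+00  1.39180081e-05
  1.30648278e+00  1.39255698e+00]
[482.13140268 152.42042757]
```

View pics/w5x.png

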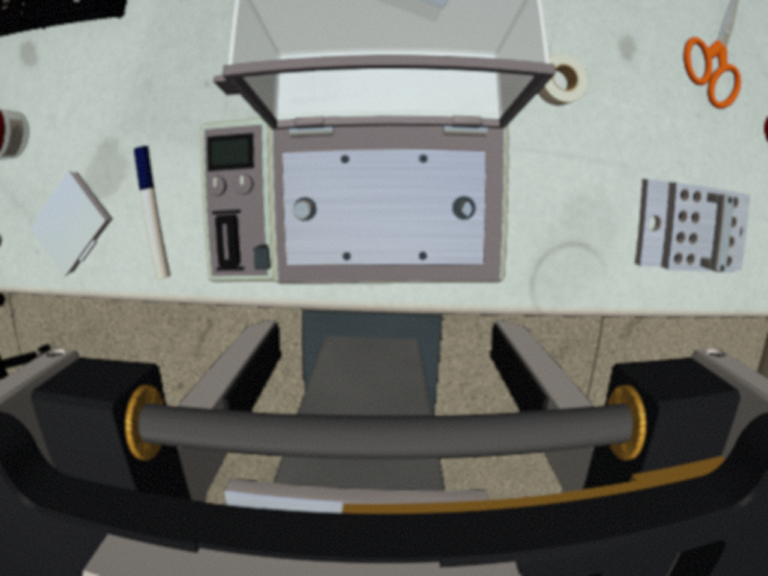

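The table is clear in this view. The round pin is near raw (201.5,139) and the diamond pin near (310.5,139), with the table corners at about (189.5,100) and (324,177). The block is at right with its left hole near (437,148). I'll segment the pins next.

```bash
python3 - <<'E'
from h import *
im=cv2.imread('pics/w5.png'); g=cv2.cvtColor(im,cv2.COLOR_BGR2GRAY); p=manip.camera_params('wrist')
for u,v in[(201,138),(310,138)]:
    print(g[v-9:v+10,u-10:u+11])
hs=im[:,:,0].astype(int)
m=((g>150)).astype('uint8'); m[:95]=0;m[185:]=0;m[:,:183]=0;m[:,330:]=0
cs,_=cv2.findContours(m,cv2.RETR_EXTERNAL,2); c=max(cs,key=cv2.contourArea); b=cv2.minAreaRect(c); pts=cv2.boxPoints(b); print(b)
W=np.array([onz(p,'wrist',*q,50) for q in pts]); print(W.round(1), W.mean(0))
for z in(175,190,205,217): print(z,proj(p,'wrist',(448,-25.6+46,z)))
E
python3 -m creep '[[1,[1.5,5,0],0.3],[1,[1.5,10,0],0.3],[1,[1.5,15,0],0.3],[1,[1.5,20,0.5],0.3],[1,[1.5,25,1],0.3],[1,[1.5,30,3],0.3],[1,[1.5,32.7,5.2],0.3],[1,[1.5,32.7,5.2],0.3],[1,[1.5,32.7,5.2],0.3]]' 20
python3 - <<'E'
from h import *
p,im=snap('wrist','w6.png'); s=manip.read_state(); print(s['eef_pos'],s['eef_rot'])
g=cv2.cvtColor(cv2.imread('pics/w6.png'),cv2.COLOR_BGR2GRAY)
for X in[(489,-292,12),(490,-414,12),(489.5,-353,55)]: 
    q=proj(p,'wrist',X);print(q);u,v=q.round().astype(int);
    if X[2]==12: print(g[v-10:v+11,u-13:u+14])
E
```

```text
[[177 177 179 178 178 179 180 180 180 181 179 178 180 180 180 184 180 180
  181 181 180]
 [177 179 178 178 178 178 178 178 176 173 170 168 166 168 171 176 178 179
  179 181 182]
 [178 176 177 177 179 179 177 173 159 149 136 131 126 130 140 155 167 174
  178 179 178]
 [175 174 177 174 172 171 167 150 130 109  98  89  85  87  99 110 131 154
  169 176 177]
 [171 172 169 171 169 164 141 120 104  99  98  97  92  84  78  80  93 123
  153 170 175]
 [169 172 171 172 166 152 125 115 117 126 132 129 118 105  92  82  77  92
  125 153 172]
 [172 170 172 169 162 145 132 135 143 151 154 151 144 130 111  91  76  73
   93 133 166]
 [174 174 172 171 160 143 143 153 158 158 163 161 158 149 128 103  80  69
   79 121 163]
 [176 177 176 173 160 149 153 160 162 162 163 162 160 154 136 111  82  67
   70 111 159]
 [178 178 177 173 162 154 158 159 160 162 161 160 160 157 143 117  83  65
   66 101 147]
 [177 178 176 170 163 156 162 158 159 159 161 160 163 159 147 121  82  59
   62  94 144]
 [175 180 176 172 162 159 161 162 163 165 161 162 162 164 150 118  80  59
   63 100 146]
 [175 176 173 172 167 160 159 16
[... 7017 characters left out ...]
157 157 161 161 160 159 164 172 181 184 186 179 169 152 125 109 122
  144 156 158 158 164 167 180 184 183]
 [159 157 159 160 160 162 159 160 164 167 169 167 157 145 127 113 119 138
  152 157 161 160 161 168 179 185 184]
 [160 161 159 160 158 162 163 157 155 149 147 141 135 124 120 124 138 151
  158 158 159 160 159 167 180 184 184]
 [161 160 161 160 157 159 161 160 155 151 145 137 135 135 137 145 150 158
  158 159 158 158 161 168 179 182 183]
 [159 159 158 162 158 160 159 161 159 158 154 154 151 153 153 157 159 158
  159 156 158 157 161 168 180 182 183]
 [160 159 161 163 161 160 160 162 160 160 161 159 158 161 158 160 161 160
  159 160 158 159 162 170 178 183 185]]
[258.0432647  164.36996605]
```

```bash
cat >> h.py <<'E'
C_OFF=None
def campose(pos,yawdeg):
    "wrist camera params for a level tool pose, from the present mount offset"
    s=manip.read_state(); p=dict(manip.camera_params('wrist')); Rt=rot(s['eef_rot']); Rn=rot([np.pi,0,np.radians(yawdeg)])
    p['origin']=np.array(pos)+Rn@Rt.T@(np.array(p['origin'])-s['eef_pos']); p['attitude']=Rn@Rt.T@rot(p['attitude']); return p
E
python3 - <<'E'
from h import *
p6=manip.camera_params('wrist'); s=manip.read_state()
g=cv2.GaussianBlur(cv2.cvtColor(cv2.imread('pics/w6.png'),cv2.COLOR_BGR2GRAY),(3,3),0).astype(int)
H=[]
for (u,v,r) in[(201,162,10),(311,162,10)]:
    w=g[v-r:v+r+1,u-r:u+r+1]; m=(abs(w-160)>9).astype('uint8'); m=cv2.morphologyEx(m,cv2.MORPH_CLOSE,np.ones((3,3),np.uint8))
    cs,_=cv2.findContours(m,0,2); c=max(cs,key=cv2.contourArea); e=cv2.fitEllipse(cv2.convexHull(c)); c=np.array(e[0])+[u-r,v-r]; print(c,e[1]); H.append(onz(p6,'wrist',*c,12))
H=np.array(H);d=H[0]-H[1]; print('holes',H.round(1),np.linalg.norm(d),'yaw',np.degrees(np.arctan2(-d[0],d[1])),'mid',H.mean(0))
p5=campose((440,-25.63,203.73),np.degrees(.0369)); 
P=np.array([onz(p5,'wrist',200.6,139.7,65),onz(p5,'wrist',311.1,139,64)]);d=P[0]-P[1]; print('pins',P.round(1),np.linalg.norm(d),'yaw',np.degrees(np.arctan2(-d[0],d[1])),'mid',P.mean(0))
# handle bar outline
im=cv2.imread('pics/w6.png'); q=proj(p6,'wrist',(H[:,0].mean(),H[:,1].mean(),55)); print('handle at',q)
cv2.imwrite('pics/w6x.png',cv2.resize(im[90:260,150:370],None,fx=3.5,fy=3.5,interpolation=cv2.INTER_CUBIC))
E
```

```text
[191.86136627 162.99562263] (18.02025604248047, 32.9195556640625)
[311.60141373 161.84295464] (10.71336841583252, 12.954408645629883)
holes [[ 484.3 -276.7   12. ]
 [ 487.  -414.3   12. ]] 137.64196118873792 yaw 1.1177247581112129 mid [ 485.68682983 -345.46839942   12.        ]
pins [[482.6  38.8  65. ]
 [487.9 -85.5  64. ]] 124.43326136470263 yaw 2.441826706970504 mid [485.29724635 -23.38508978  64.5       ]
handle at [250.71740572 168.57802591]
```

View pics/w6x.png

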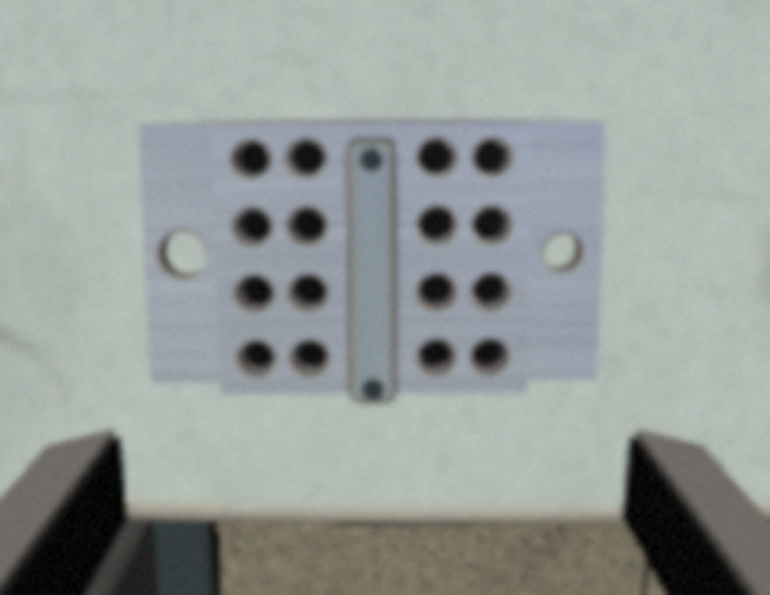

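The block is seen clearly. In the crop the left hole is centred at (184,253) and measures 49 px, against 41 px for the right one at (561.5,251), so the wider hole is on the left as needed. The handle's middle is at (372,271). That was my tenth view, so from here I'll work with numbers only.

```bash
python3 - <<'E'
from h import *
p=manip.camera_params('wrist')
f=lambda x,y:(150+(x+.5)/3.5-.5,90+(y+.5)/3.5-.5)
L=onz(p,'wrist',*f(184,253.3),12);Rr=onz(p,'wrist',*f(561.5,251),12);d=L-Rr
print('holes',L,Rr,np.linalg.norm(d),'yaw',np.degrees(np.arctan2(-d[0],d[1])),(L+Rr)/2)
for z in(45,50,55,60): 
    a=onz(p,'wrist',*f(372,138),z);b=onz(p,'wrist',*f(373,402),z);l=onz(p,'wrist',*f(348.5,270),z);r=onz(p,'wrist',*f(396.5,270),z)
    print(z,'bar len',np.linalg.norm(a-b),'wid',np.linalg.norm(l-r),'mid',(a+b)/2)
# two views: bar in w5
b5=cv2.cvtColor(cv2.imread('pics/w5.png'),cv2.COLOR_BGR2HSV)
plan(485,-352,75,0.9)
E
```

```text
holes [ 485.4712402  -288.91170795   12.        ] [ 487.55287674 -412.46105092   12.        ] 123.56687808407406 yaw 0.9652637694499915 [ 486.51205847 -350.68637943   12.        ]
45 bar len 78.90182372232508 wid 14.05246606852351 mid [ 485.00953095 -350.7574827    45.        ]
50 bar len 77.58958937414282 wid 13.818756278535911 mid [ 485.86715756 -350.76286794   50.        ]
55 bar len 76.27735502596062 wid 13.585046488548372 mid [ 486.72478417 -350.76825319   55.        ]
60 bar len 74.96512067777842 wid 13.351336698560774 mid [ 487.58241078 -350.77363843   60.        ]
t=10.15 pos [ 467.1 -351.3  153.2] yaw 0.6 | shift cm [1.79 0.09 7.82] roll -0.06
```

```bash
python3 -m creep '[[0,[1.95,-0.04,3],-0.07],[0,[1.95,-0.04,6],-0.07],[0,[1.95,-0.04,9.3],-0.07],[0,[1.95,-0.04,9.3],-0.07],[0,[1.95,-0.04,9.3],-0.07]]'
python3 - <<'E'
from h import *
p,im=snap('wrist','w7.png'); plan(486.6,-350.7,22,.96)
g=cv2.GaussianBlur(cv2.cvtColor(cv2.imread('pics/w7.png'),cv2.COLOR_BGR2GRAY),(3,3),0)
print('bar top z55 ends',proj(p,'wrist',(524.6,-350.7,55)),proj(p,'wrist',(486.6,-350.7,55)))
v=int(proj(p,'wrist',(510,-350.7,55))[1]); print(v,g[v,235:280])
ps,ims=snap('side','side7.png')
E
```

```text
clock: 10.65
eef_pos: [487.2, -350.9, 62.1]
eef_rot: [3.141, -0.001, 0.017]
wrist_force: [-0.3, -1.1, 1.0]
finger_gap: 57.1
finger_force: 0.0
t=10.70 pos [ 487.6 -351.4   62.9] yaw 0.9 | shift cm [-0.11 -0.08  4.09] roll -0.0
bar top z55 ends [256.85535999 164.60046581] [255.94529769 217.62437626]
185 [154 154 154 154 155 155 154 154 154 153 146 134 124 125 131 136 139 140
 141 141 142 142 141 141 140 140 139 138 132 122 114 118 134 150 155 156
 156 156 156 156 156 156 156 155 154]
```

```bash
python3 - <<'E'
from h import *
p=manip.camera_params('wrist')
g=cv2.cvtColor(cv2.imread('pics/w7.png'),cv2.COLOR_BGR2GRAY)
print('rows150-185',g[150:185,257]); print('rows 195-225',g[195:225,257])
for v in(158,160,162,164,166,168):
  a=ray(p,'wrist',257,v); 
  p6=campose((467.1,-351.33,153.2),.6); b=ray(p6,'wrist',150+(372.5)/3.5-.5,90+138.5/3.5-.5)
  print(v,cross([a,b]))
E
```

```text
rows150-185 [151 119 101 109 131 148 151 152 155 152 140 108  92  92  94  96 107 120
 128 110  74  57  53  53  54  54  53  61  92 126 141 144 143 142 141]
rows 195-225 [142 141 142 143 140 142 141 142 142 140 142 141 142 140 142 141 140 141
 143 141 141 140 140 142 142 139 140 140 143 141]
158 (array([ 523.24623785, -351.00980642,   10.10753683]), [0.7936517279905164, 0.793651727990608])
160 (array([ 523.88759363, -350.99679799,   26.44131127]), [0.744715044720886, 0.7447150447208889])
162 (array([ 524.45056143, -350.98538483,   40.7700884 ]), [0.7018198700776916, 0.7018198700778053])
164 (array([ 524.94868784, -350.97529102,   53.44179743]), [0.6639113282452015, 0.6639113282453044])
166 (array([ 525.39257589, -350.96630066,   64.72846079]), [0.6301663336121454, 0.6301663336120552])
168 (array([ 525.7906415 , -350.95824238,   74.84577828]), [0.5999333076410778, 0.5999333076410169])
```

```bash
python3 -m creep '[[0,[-0.1,-0.06,1.5],0],[0,[-0.1,-0.06,3],0],[0,[-0.1,-0.06,3.7],0],[0,[-0.1,-0.06,4.2],0],[0,[-0.1,-0.06,4.2],0]]'
python3 -m creep '[[-1,[0,0,0],0],[-1,[0,0,0],0],[-1,[0,0,0],0],[-1,[0,0,0],0],[-1,[0,0,0],0],[-1,[0,0,0],0]]' 30
```

```text
clock: 11.25
eef_pos: [485.3, -350.6, 17.7]
eef_rot: [-3.141, 0.001, 0.015]
wrist_force: [0.0, -0.9, 0.1]
finger_gap: 47.1
finger_force: 0.0
clock: 11.85
eef_pos: [485.6, -350.8, 18.7]
eef_rot: [3.141, -0.0, 0.015]
wrist_force: [-0.3, 0.8, 1.3]
finger_gap: 13.5
finger_force: 30.0
```

```bash
python3 -m creep '[[-1,[0,0,-0.5],0],[-1,[0,0,-2],0],[-1,[0,0,-5],0],[-1,[0,0,-8],0],[-1,[0,0,-10],0],[-1,[0,0,-10],0]]' 40
python3 - <<'E'
from h import *
plan(484.4,-23.5,119,2.2)
E
```

```text
clock: 12.45
eef_pos: [486.6, -351.6, 122.2]
eef_rot: [3.138, -0.004, 0.015]
wrist_force: [0.9, 0.8, -5.4]
finger_gap: 13.2
finger_force: 40.0
t=12.45 pos [ 486.6 -351.6  122.2] yaw 0.9 | shift cm [  0.28 -32.81   0.21] roll -0.27
```

```bash
python3 -m creep '[[-1,[0,-1,0],0],[-1,[0,-4,0],0],[-1,[0.1,-8,0],-0.1],[-1,[0.1,-12,0],-0.1],[-1,[0.1,-16,0],-0.2],[-1,[0.2,-20,0],-0.2],[-1,[0.2,-24,0],-0.27],[-1,[0.3,-28,0],-0.27],[-1,[0.3,-31,0],-0.27],[-1,[0.3,-32.4,0],-0.27],[-1,[0.3,-32.8,0],-0.27],[-1,[0.3,-32.8,0],-0.27]]'
python3 - <<'E'
from h import *
p,im=snap('wrist','w8.png'); plan(484.4,-23.5,119,2.2)
g=cv2.cvtColor(cv2.imread('pics/w8.png'),cv2.COLOR_BGR2GRAY)
s=manip.read_state();Rt=rot(s['eef_rot'])
for y in(62,-62):
    X=s['eef_pos']+Rt@np.array([.9,-y,0])+[0,0,-18.7+12]; q=proj(p,'wrist',X); print('hole',q); u,v=q.round().astype(int)
    sub=g[v-12:v+13,u-14:u+15]; np.set_printoptions(linewidth=200); print(u-14,v-12); print(sub[::2,::2])
    print('pin',proj(p,'wrist',(482.6,38.8,65) if y>0 else (487.9,-85.5,64)))
E
```

```text
clock: 13.65
eef_pos: [483.3, -22.9, 118.0]
eef_rot: [3.142, 0.001, 0.039]
wrist_force: [0.1, 0.4, -6.8]
finger_gap: 13.6
finger_force: 40.0
t=13.70 pos [483.4 -23.4 118.1] yaw 2.2 | shift cm [ 0.1   0.01 -0.09] roll -0.0
hole [171.66920573 214.83635465]
158 203
[[188 188 188 187 187 187 186 185 186 185 187 184 185 185 188]
 [184 184 184 185 180 169 163 171 176 183 183 184 186 186 186]
 [185 188 186 168 131 124 123 129 159 173 179 184 184 185 183]
 [187 188 170 116  90 115 118 120 158 179 175 181 187 186 183]
 [187 180 134  75  97 120 117 118 155 182 180 172 183 189 189]
 [185 172 114  65  96 118 118 115 150 184 185 181 174 186 190]
 [190 174 110  69  85 112 117 117 152 183 186 185 177 183 185]
 [193 181 125  79  90 106 117 120 151 184 186 186 183 184 182]
 [190 187 149  95  95 108 114 117 145 185 188 188 180 185 182]
 [188 185 170 122 103 115 116 119 133 168 164 150 175 187 181]
 [183 183 181 164 132 121 122 125 126 127 124 149 179 183 182]
 [185 187 187 185 174 154 142 135 138 141 157 180 185 183 181]
 [190 190 189 188 188 186 183 180 181 184 185 189 187 187 183]]
pin [185.67459745
[... 207 characters left out ...]
 168 156 162 171 179 179 179 178 177]
 [188 185 184 182 172 166 156 123 120 121 154 180 180 182 181]
 [191 185 182 171 174 184 164 119 119  92 108 160 178 179 179]
 [189 183 179 167 184 186 159 121 114  86  83 147 178 181 181]
 [187 181 172 172 182 181 151 119 113  91  85 143 178 182 181]
 [182 182 173 176 183 180 143 120 106  96  93 155 182 184 183]
 [185 186 178 162 167 169 133 114 110 100 115 173 184 184 182]
 [180 187 185 158 126 124 121 118 111 117 157 180 186 183 183]
 [182 184 187 180 151 134 128 127 137 163 181 181 183 180 183]
 [181 183 184 182 180 175 172 173 178 181 185 182 180 182 183]
 [184 183 185 183 186 185 184 184 181 182 184 185 182 183 185]]
pin [327.96740282 196.25590821]
```

```bash
python3 -m creep '[[-1,[0.1,0,1],0],[-1,[0.1,0,2],0],[-1,[0.1,0,2.6],0],[-1,[0.1,0,2.6],0],[-1,[0.1,0,2.6],0]]'
cat > look.py <<'E'
from h import *
import sys
np.set_printoptions(linewidth=220)
p,im=snap('wrist',sys.argv[1]); s=manip.read_state();Rt=rot(s['eef_rot']); print('pos',s['eef_pos'],'yaw',np.degrees(s['eef_rot'][2]))
g=cv2.cvtColor(im,cv2.COLOR_RGB2GRAY)
for y in(62,-62):
    q=proj(p,'wrist',s['eef_pos']+Rt@np.array([.9,-y,0])+[0,0,-6.7]); u,v=q.round().astype(int)
    b=proj(p,'wrist',s['eef_pos']+Rt@np.array([.9,-y,0])+[0,0,-18.7])
    print('hole top',q,'bottom',b,'origin',u-14,v-13,'pin',proj(p,'wrist',(482.6,38.8,65) if y>0 else (487.9,-85.5,64)))
    print(g[v-13:v+14:2,u-14:u+15] if len(sys.argv)<3 else '')
E
python3 look.py w9.png
```

```text
clock: 14.2
eef_pos: [484.6, -22.9, 92.4]
eef_rot: [-3.142, 0.0, 0.038]
wrist_force: [0.1, 0.3, -6.7]
finger_gap: 13.4
finger_force: 40.0
pos [484.74093567 -22.85872756  92.6748789 ] yaw 2.2081690666461076
hole top [170.84724343 214.93757036] bottom [175.07072753 209.90580333] origin 157 202 pin [178.40836001 207.25518177]
[[195 195 195 194 196 194 195 195 195 195 194 193 194 193 196 194 193 194 192 195 193 193 195 194 194 193 189 191 190]
 [191 191 191 191 192 191 193 191 193 191 190 188 187 187 187 187 189 190 189 191 190 191 189 190 190 191 191 192 191]
 [190 190 191 190 191 192 188 186 178 167 161 163 166 162 162 165 165 168 175 181 185 189 189 189 190 188 189 189 190]
 [195 193 195 195 191 188 174 149 126 130 167 185 187 185 182 175 173 175 172 171 172 178 185 189 190 190 189 190 188]
 [192 194 191 191 179 157 124  95  97 141 179 193 191 192 184 177 177 176 180 178 177 174 172 179 187 190 193 195 195]
 [190 191 188 181 157 124  89  70  85 134 174 191 192 192 190 187 182 181 176 174 176 176 176 173 174 184 191 195 196]
 [192 193 191 178 151 116  81  68  79 113 162 184 194 193 193
[... 1977 characters left out ...]
189 183 175 179 186 189 190 188 186 178 164 147 129 115 106 102  98 108 135 168 183 188 190 190 188 189]
 [188 190 191 191 189 175 157 144 145 146 146 141 131 125 124 118 114 111 110 117 140 168 183 189 191 191 191 192 192]
 [186 190 190 192 190 188 174 156 138 131 128 128 127 127 124 121 121 129 143 164 179 187 188 189 189 188 189 187 186]
 [187 189 190 191 193 189 187 184 176 167 159 157 155 156 159 162 169 173 182 185 185 189 189 188 187 189 186 189 185]
 [187 189 191 190 189 190 190 189 187 189 190 189 189 189 189 191 190 190 189 188 188 188 188 188 188 188 189 188 184]
 [190 191 192 194 192 191 193 193 191 193 191 192 192 192 191 192 192 193 190 192 192 190 191 191 193 192 191 191 186]]
```

```bash
python3 - <<'E'
from h import *
from scipy.optimize import least_squares
p=manip.camera_params('wrist'); s=manip.read_state(); Rt=rot(s['eef_rot'])
E=np.array([(171.5,208),(171,210),(172.5,212),(175,214),(180,216.3)])
W=np.array([onz(p,'wrist',*e,65)[:2] for e in E])
for r in(6.2,6.6): 
    f=least_squares(lambda c:np.hypot(*(W-c).T)-r,[482,38]); print(r,f.x,f.fun.round(2))
# hole rim at plate top
print('hole L expected',s['eef_pos']+Rt@np.array([.9,-62,0]))
print('hole R expected',s['eef_pos']+Rt@np.array([.9,62,0]))
# rim fit: dark/bright deviation outer boundary, by radial rays from the hole centre
g=cv2.GaussianBlur(cv2.cvtColor(cv2.imread('pics/w9.png'),cv2.COLOR_BGR2GRAY),(3,3),0).astype(float)
from scipy.ndimage import map_coordinates as mc
for y,rr in((62,7.8),(-62,6.3)):
    c=s['eef_pos']+Rt@np.array([.9,-y,0])+[0,0,-6.7]; B=[]
    for a in np.radians(np.arange(0,360,10)):
        t=np.arange(rr-2.5,rr+3,.1); q=np.array([proj(p,'wrist',c+[k*np.cos(a),k*np.sin(a),0]) for k in t])
        v=mc(g,[q[:,1],q[:,0]],order=1); d=np.gradient(v); i=d.argmax()
        if d[i]>1.0: B.append(c[:2]+t[i]*np.array([np.cos(a),np.sin(a)]))
    B=np.array(B); f=least_squares(lambda x:np.hypot(*(B-x[:2]).T)-x[2],[*c[:2],rr],loss='soft_l1',f_scale=.3); print(y,len(B),'rim centre',f.x,'vs',c[:2])
E
```

```text
6.2 [481.54529018  38.69408875] [-0.17  0.5  -0.02 -0.46  0.27]
6.6 [481.8908455   38.37672839] [-0.25  0.49  0.03 -0.39  0.19]
hole L expected [483.25139037  39.12991051  92.67263981]
hole R expected [488.02914432 -84.77801112  92.67743894]
62 27 rim centre [482.98212664  38.17811305   8.24823089] vs [483.25139037  39.12991051]
-62 26 rim centre [487.76035942 -84.26578583   6.70975314] vs [488.02914432 -84.77801112]
```

```bash
python3 -m creep '[[-1,[-0.06,0.04,0.2],0],[-1,[-0.06,0.04,0.5],0],[-1,[-0.06,0.04,0.7],0],[-1,[-0.06,0.04,0.7],0],[-1,[-0.06,0.04,0.7],0]]' | grep -E 'eef|wrist'
python3 -m creep '[[-1,[0,0,0.1],0],[-1,[0,0,0.2],0],[-1,[0,0,0.2],0]]'| grep -E 'eef_p|wrist'
python3 -m creep '[[-1,[0,0,0.1],0],[-1,[0,0,0.15],0],[-1,[0,0,0.15],0]]'| grep -E 'eef_p|wrist'
```

```text
eef_pos: [484.1, -23.2, 85.5]
eef_rot: [-3.142, -0.0, 0.039]
wrist_force: [0.6, 0.3, -6.1]
eef_pos: [484.0, -23.2, 83.4]
wrist_force: [-0.4, -0.2, -6.5]
eef_pos: [484.0, -23.2, 81.9]
wrist_force: [-0.5, 0.2, -6.1]
```

```bash
for k in 1; do
python3 -m creep '[[-1,[0,0,0.1],0],[-1,[0,0,0.1],0]]'| grep -E 'eef_p|wrist'
python3 -m creep '[[-1,[0,0,0.1],0],[-1,[0,0,0.1],0]]'| grep -E 'eef_p|wrist'
python3 -m creep '[[-1,[0,0,0.1],0],[-1,[0,0,0.1],0]]'| grep -E 'eef_p|wrist'
done; python3 -c "
from cell import manip
print(manip.read_state()['moment'])"
```

```text
eef_pos: [484.0, -23.2, 80.9]
wrist_force: [0.6, -0.6, -6.2]
eef_pos: [484.0, -23.2, 79.9]
wrist_force: [1.4, -0.2, -5.2]
eef_pos: [484.1, -23.2, 79.0]
wrist_force: [-0.3, 0.4, -6.4]
[-0.00846515 -0.01011523  0.01532844]
```

```bash

python3 -m creep '[[-1,[0,0,0.1],0],[-1,[0,0,0.2],0],[-1,[0,0,0.2],0]]'| grep -E 'eef_p|wrist'
python3 -m creep '[[-1,[0,0,0.1],0],[-1,[0,0,0.2],0],[-1,[0,0,0.2],0]]'| grep -E 'eef_p|wrist'
python3 -m creep '[[-1,[0,0,0.1],0],[-1,[0,0,0.2],0],[-1,[0,0,0.2],0]]'| grep -E 'eef_p|wrist'
python3 -m creep '[[-1,[0,0,0.1],0],[-1,[0,0,0.2],0],[-1,[0,0,0.2],0]]'| grep -E 'eef_p|wrist'
```

```text
eef_pos: [484.1, -23.2, 76.9]
wrist_force: [1.2, 0.0, -6.6]
eef_pos: [484.0, -23.2, 74.9]
wrist_force: [0.8, -0.4, -7.4]
eef_pos: [484.0, -23.2, 72.9]
wrist_force: [1.8, -0.1, -7.5]
eef_pos: [484.0, -23.2, 70.9]
wrist_force: [1.2, -0.0, -7.9]
```

```bash

python3 -m creep '[[-1,[0.02,0,0.1],0],[-1,[0.02,0,0.1],0]]'| grep -E 'eef_p|wrist'
python3 -m creep '[[-1,[0.02,0,0.05],0],[-1,[0.02,0,0.1],0],[-1,[0.02,0,0.1],0]]'| grep -E 'eef_p|wrist'
python3 -m creep '[[-1,[0,0,0.05],0],[-1,[0,0,0.05],0]]'| grep -E 'eef_p|wrist'
```

```text
eef_pos: [484.1, -23.2, 69.9]
wrist_force: [1.1, -0.2, -5.8]
eef_pos: [484.3, -23.2, 68.9]
wrist_force: [0.4, -0.8, -5.7]
eef_pos: [484.4, -23.2, 68.7]
wrist_force: [-2.4, 0.4, -1.9]
```

```bash

python3 -m creep '[[-1,[0,0,0.04],0],[-1,[0,0,0.04],0]]'| grep -E 'eef_p|eef_r|wrist'
python3 -m creep '[[-0.6,[0,0,0],0],[-0.4,[0,0,0],0],[-0.2,[0,0,0],0],[0,[0,0,0],0],[0,[0,0,0],0]]'
python3 look.py w10.png q
```

```text
eef_pos: [484.4, -23.2, 68.7]
eef_rot: [3.142, -0.0, 0.039]
wrist_force: [-5.6, 1.6, 4.8]
clock: 18.55
eef_pos: [484.5, -23.2, 68.2]
eef_rot: [3.142, -0.0, 0.039]
wrist_force: [-0.2, -0.1, 0.1]
finger_gap: 45.6
finger_force: 0.0
pos [484.48113175 -23.17642352  68.15271682] yaw 2.2171228481394802
hole top [171.02061206 215.02304398] bottom [175.22995421 210.00048685] origin 157 202 pin [169.73839986 217.1107672 ]

hole top [341.47388014 215.07435814] bottom [337.30603414 210.04558396] origin 327 202 pin [342.96001256 216.05952464]
```

```bash

python3 -m creep '[[0,[0,0,-1],0],[0,[0,0,-3],0],[0,[0,0,-6],0],[0,[0,0,-10],0],[0,[-2,0,-13.5],0],[0,[-4.4,0,-13.5],0],[0,[-4.4,0,-13.5],0],[0,[-4.4,0,-13.5],0]]'
python3 - <<'E'
from h import *
p,im=snap('wrist','w11.png'); s=manip.read_state(); print(s['eef_pos'],s['wrist_force'])
g=cv2.cvtColor(im,cv2.COLOR_RGB2GRAY); g5=cv2.cvtColor(cv2.imread('pics/w5.png'),cv2.COLOR_BGR2GRAY)
# bar outline: columns across bar at two x; base plate side edges
Rz=R.from_euler('z',2.2,degrees=True).as_matrix(); O=np.array([485.3,-23.2,50])
W=lambda v:O+Rz@np.array(v,float)
np.set_printoptions(linewidth=200)
for n,v in dict(barfar=(38,0,55),barmid=(0,0,55),plateFL=(43,75,12),plateFR=(43,-75,12),holeL=(0,62,12),holeR=(0,-62,12)).items(): print(n,'seated',proj(p,'wrist',W(v)).round(1),'14 up',proj(p,'wrist',W(np.add(v,[0,0,14]))).round(1))
for n,v in dict(holeL=(0,62,12),holeR=(0,-62,12)).items():
    u,w=proj(p,'wrist',W(v)).round().astype(int); print(n,u-11,w-11); print(g[w-11:w+12:2,u-11:u+12])
u,w=proj(p,'wrist',W((15,0,55))).round().astype(int); print('bar cols from',u-14,g[w,u-14:u+15])
u,w=proj(p,'wrist',W((30,68,12))).round().astype(int); print('plate left edge cols from',u-20,g[w,u-20:u+10])
u,w=proj(p,'wrist',W((30,-68,12))).round().astype(int); print('plate right edge cols from',u-10,g[w,u-10:u+20])
u=int(proj(p,'wrist',W((38,0,55)))[0]); w=int(proj(p,'wrist',W((38,0,55)))[1]); print('bar far rows from',w-15,g[w-15:w+10,u])
E
```

```text
clock: 19.4
eef_pos: [440.6, -24.9, 203.9]
eef_rot: [3.141, -0.001, 0.038]
wrist_force: [0.5, 0.7, -0.2]
finger_gap: 47.2
finger_force: 0.0
[440.77672846 -24.87349477 203.42451638] [ 0.41606069  0.75761845 -0.4693374 ]
barfar seated [256.4 103.8] 14 up [256.4 103.1]
barmid seated [256.4 142.5] 14 up [256.4 143.7]
plateFL seated [190.  102.6] 14 up [187.1 102. ]
plateFR seated [322.9 102.6] 14 up [325.7 102. ]
holeL seated [201.8 139.8] 14 up [199.5 140.8]
holeR seated [311.  139.9] 14 up [313.3 140.9]
holeL 191 129
[[192 197 196 197 197 197 198 197 196 196 197 196 196 196 194 194 196 193 195 196 194 193 193]
 [192 196 195 196 196 196 195 196 196 195 195 195 196 194 194 196 194 195 194 192 194 188 190]
 [189 193 193 193 193 192 190 188 185 180 175 173 177 181 185 188 191 190 193 190 193 195 195]
 [189 192 192 192 193 187 171 159 149 147 153 154 150 147 149 159 177 188 193 193 193 193 195]
 [189 194 192 189 179 158 153 162 171 174 176 178 176 171 158 143 142 162 182 192 190 191 190]
 [188 194 191 183 166 157 164 173 175 176 176 177 177 174 172 156 130 128 162 187 192 189 190]
 [186 197
[... 1580 characters left out ...]
194 192 192 193 193 192 190 193 190 178]
 [187 188 191 194 194 192 193 194 194 193 193 194 193 193 194 192 194 192 193 193 193 191 175]]
bar cols from 242 [162 176 183 186 187 185 179 168 160 163 168 171 173 175 173 175 171 172 169 166 151 148 167 183 188 187 189 184 178]
plate left edge cols from 176 [184 201 200 190 184 186 180 159 134 127 128 125 124 141 175 190 191 191 189 190 191 191 188 191 190 190 192 190 189 191]
plate right edge cols from 307 [193 193 192 195 193 194 195 194 194 194 192 192 193 191 194 189 172 149 135 130 129 131 131 131 129 131 131 134 147 171]
bar far rows from 88 [129 128 128 129 129 130 128 129 129 127 128 131 143 166 184 185 182 171 161 129  91  73  70  72  83]
```

```bash
python3 - <<'E'
from h import *
a=cv2.imread('pics/w5.png').astype(int);b=cv2.imread('pics/w11.png').astype(int)
d=abs(a-b).max(2)[:85]; print('hood/bench diff',d.mean(),(d>60).mean())
p,im=snap('side','sideE.png'); a=cv2.imread('pics/side3.png').astype(int); b=cv2.imread('pics/sideE.png').astype(int); d=abs(a-b).max(2)
q=d[165:230,215:240]; print('side hood',q.mean(),(q>50).mean()); print(manip.read_state()['qd'].round(3))
print(manip.sign_off())
E
```

```text
hood/bench diff 19.307766544117648 0.02977941176470588
side hood 2.361846153846154 0.0
[ 0.001  0.012 -0.001  0.001 -0.002 -0.   ]
the job is handed in; nothing more can be done
None
```

The job is handed in: the key was pressed and the hood sprang open, the tube block sits home on both pins and is released, and the arm is clear, with about 19.5 s of the 72 s used; the verdict was not shown to me.

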